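# Hang the drained weighing basket under the load cell

### The arm

A 7-joint arm with a two-finger parallel gripper is mounted at the origin on a cart in front of the work surface, level with it; the furniture and walls round the work are solid. World frame = base frame: x ahead of the robot, y to its left, z up, the work surface at z = 0. Lengths are in mm, angles in rad, forces in N, time in s.
With the tool pointing down it reaches from about 425 to 875 mm from the base axis. Payload 9.9 kg.
Tool frame: the origin (TCP) lies at the very end of the fingers, on their centre line; the grasp point (between the pads) lies 19 mm behind it; z points along the fingers, y is the line along which they close (so a half turn about z gives the same grasp; the last joint's range is limited). The gripper opens to 85 mm and grips with 20 to 120 N. Pads are 22 mm wide; open, the fingers measure 114 mm over their backs; the gripper's body (76 mm by 85 mm) begins 54 mm behind the grasp point. The pads swing forward as they close: fully open they stand 13 mm farther back than shut.
Start: joints at [-1.343, 0.576, 0.025, 1.437, -0.015, 1.129, -0.057], TCP at [207.064, 642.459, 231.289] pointing down, gripper open.
Joint ranges: [-2.76, 2.76], [-0.34, 2.15], [-1.52, 1.57], [0.19, 2.46], [-1.09, 4.23], [0.17, 1.99], [-2.82, 2.82]. Speed limits (rad/s): [2.22, 2.22, 3.01, 3.01, 3.14, 3.14, 3.14].

### API

Orientations are given as a rotation vector (axis times angle).
In Python, from bench import ctrl gives the robot as it stands.
- The arm moves only by the tool step_arm, never from a script. Its argument "increments" is a list of rows, each a list of 3 entries, a list of its own where there are three numbers: the finger opening in cm, from 0 to 8.54, then the shift along the tool's x, y, z in cm, then the turn about the tool's z in rad. In form: [[fingers, [dx, dy, dz], spin], ...]. A call has 1 to 8 rows; each row shifts and turns the commanded pose from where the row before left it, along the tool's axes as they then stand; what a row does not reach is not made up. A row lasts 1/8 s, in which the tool goes at most 62.5 mm and 10.7 degrees, less where a joint would pass 70% of its speed; a pose out of reach is approached as far as the arm can. A call with a gripper value outside its range is refused whole. The fingers move at their own pace and stop on an object; "grip_force" is the grip in N (left out, the last holds). Time passes only in rows, so rows that do not move let the fingers close. It gives the time, the measured TCP pose, the force, the opening and the grip force at its end, in the units of the state.
- ctrl.get_obs(): the state, without advancing time (a new reading comes with each control period).
- ctrl.capture(name): name is "scene" or "top" or "wrist"; returns (picture, depth): 480x640x3 uint8, red, green, blue; 480x640 float32, mm along the optical axis (not along the pixel's ray), 0 where there is no reading.
- ctrl.camera_params(name): a dict with "mtx" (3x3 intrinsics, pixels), "D" ([k1, k2, p1, p2, k3] as OpenCV has them; the pictures are not rectified), "world_from_camera" (4x4, takes a point from camera to world coordinates). Camera axes: x right, y down, z forward; pixel columns grow to the right and rows downward; lengths in mm; the calibration is good to about 2 mm. A picture is of the moment at which its call begins: read the wrist's pose just before it. camera_params takes no time and is no camera call; for the wrist camera it gives the pose at the moment of the call.
- ctrl.hand_in(): hands the job in; it is judged then, once.
The state is a dict: "clock": time; "qpos": joint angles; "qvel": joint speeds; "tau": joint torques, N m; "position": TCP position; "orientation": TCP orientation; "wrist_force": force on the tool from outside, world axes, zero at the start; "wrist_torque": the same for the moment, N m; "width": opening from 0.0 (shut) to 1.0 (fully open); "finger_force": force on a finger pad.
Only numpy, scipy, OpenCV 4.12 (cv2) and the standard library are available. Lean on these libraries where they do the work, as an engineer would, in place of code of your own. Each camera call takes 0.05 s, during which the arm holds its last target. There are 200 camera calls.

### The job

The wire weighing basket has drained in its drip dish, where two spring balls grip its foot. Pull it out of the dish and hang it by its bail on the hook under the arm of the weighing stand, the kink in the middle of the bail on the hook, so that it hangs level, free and still for taring. The hook's rod is set to a different length each time, so feel for the hook: lower the basket gently until the hook carries it, without overloading or jolting it. Do not knock the stand and leave the other things where they are.

Things in the scene. Friction and masses are not known exactly. Their poses are not given: they have to be found in the camera images.
- basket: Steel wire basket, 88 mm wide, 61 mm high to its rim, on a round foot 48 mm wide; 0.11 to 0.23 kg. Rigid bail of 5 mm wire above it: legs 45 mm either side of the centre, level top bar (along basket x) with its centre line 127 mm above the foot's underside, in its middle a kink 24 mm wide that rises 9 mm more. Origin: centre of the foot's underside; z up.
- bail_kink (a point): Centre of the wire at the top of the bail's kink: 136 mm above the basket's origin.
- grip_a (a point): Middle of the black flat-sided grip on the bail's top bar at the basket's -x side, 26 mm from the middle and 127 mm above the basket's origin. The grip is 24 mm long along the bar (basket x), 9 mm thick (basket y), 16 mm high.
- grip_b (a point): Middle of the same kind of grip at the basket's +x side.
- drip_dish: White dish 126 mm wide, 15 mm high, fixed to the bench; in its middle an aluminium collar 62 mm wide, 22 mm high. The basket's foot stands in the collar, 6 mm above the bench, 1.5 mm free all round, under two spring balls: 3 to 10 N straight up pull it past them within 8 mm of lift; after 20 mm it is clear of the collar. Origin: centre of its underside; z up.
- weighing_stand: Fixed stand: base plate 200 x 170 x 16 mm, column, and above it a level arm of 40 x 36 mm section, its underside 300 mm above the bench. Origin: on the bench right below the hook; x runs along the arm, from its free end (at -23 mm) to the column (at 190 mm); base plate from 60 to 260 mm. Nothing stands below the hook, only low things in front. z up.
- hook_axis (a point): Fixed point at the arm's underside, 300 mm above the bench, through which the hook's upright rod runs. Hook and rod are 5 mm round wire, in the stand's y-z plane. The rod is set to a different length each time: the centre of a bail wire seated in the unloaded hook is 175 to 215 mm above the bench, right below this point.
- hook_load (a joint): How far load pulls the hook down, in m: 0 unloaded; about 600 N/m (the basket alone: 1.8 to 4 mm); overloaded beyond 8 mm (5 N); a fall of over 5 mm jolts it. Hook shape: opens to the stand's -y side, throat 16 mm wide; free tip 18 mm to -y of the rod, its top 21 mm above the seated bail wire's centre; rod straight from 31 mm above the seat upwards, below that bulging 10 mm to +y.
- weight: Brass calibration weight, 21 mm wide, 24 mm high, standing on the stand's base plate. Origin: centre of its underside. Leave it alone.
- beaker: Small glass beaker, 46 by 52 mm, 56 mm high, to the left of the hook. Origin: centre of its underside. Leave it alone.
- crucible: White porcelain crucible, 44 mm wide, 36 mm high, beside the drip dish. Origin: centre of its underside. Leave it alone.
- stopper: Black rubber stopper, 24 mm wide, 25 mm high, beside the drip dish. Origin: centre of its underside. Leave it alone.
- tape: Roll of masking tape lying flat, 69 mm wide, 19 mm high. Origin: centre of its underside. Leave it alone.
- timer: Lab timer, 62 by 66 mm, 18 mm high. Origin: centre of its underside. Leave it alone.
- marker: Black felt marker lying on the bench, 139 mm long (its y axis), 16 mm thick. Origin: centre of its underside. Leave it alone.
Things that resemble listed ones, but are neither listed nor needed, are in the scene too. Leave any green or red look-alike of the basket alone.

How it is judged (in metres and radians):
On the way:
1. the basket's foot is pulled clear of the drip dish's collar (z of basket in the frame of drip_dish above 0.03 m), for 0.1 s.
At the end, for the whole second after the job is handed in: The basket hangs by its bail on the hook: top of the kink within 8 mm of the hook's axis seen from above and over 155 mm above the bench, level within 0.12 rad, its weight on the hook (drawn down over 1 mm, over 0.6 N), clear of the dish, still (under 60 mm/s, 0.8 rad/s) (horizontal distance between bail_kink and weighing_stand below 0.008 m and height (world z) of bail_kink above 0.155 m and angle between basket's own z axis and vertical below 0.12 rad and value of joint hook_load above 0.001 m and contact force between basket and weighing_stand above 0.6 N and contact force between basket and drip_dish below 0.05 N and linear speed of basket below 0.06 m/s and angular speed of basket below 0.8 rad/s); the robot touches nothing.
It fails at once if the weighing hook is overloaded (pulled down more than 8 mm, about 5 N) or jolted (basket dropped on it; over 0.25 m/s) (value of joint hook_load above 0.008 m or velocity of joint hook_load above 0.25 m/s).
It fails at once if the robot knocks the weighing stand (more than 8 N) (contact force between any of the arm, the fingers and weighing_stand above 8 N).
It fails at once if a bystander is moved by more than 20 mm (distance of any of weight, beaker, crucible, stopper, tape, timer, marker from where it was at the start of the episode above 0.02 m).
It also fails if it takes over 61 s, if anything falls off the work surface, if the arm or the gripper's body presses on something with over 40 N, if the wrist force passes 120 N, or if a joint passes its speed limit or range.

## Working session

There is one attempt and no reset: what is moved stays moved. The work goes in short steps, Python scripts to look and compute and a tool call to move; the robot and the scene stay as the last step left them, time stands still between calls to the robot, and variables do not carry over. Pictures are saved under pics/ and viewed, at most 10 in all, crops included, and the job is handed in when it is done.

Besides the shell and the picture viewer there is one more tool, called after "Call:" as name([rows], argument=value, ...), one row to a line, values as JSON. step_arm: Moves the arm, as the interface text tells. Its arguments: {"type":"object","properties":{"increments":{"type":"array"},"grip_force":{"type":"number"}},"required":["increments"]}

```bash
mkdir -p pics
cat > h.py <<'E'
import numpy as np,cv2
from bench import ctrl
def cap(n,name):
    p=ctrl.camera_params(n); im,d=ctrl.capture(n)
    np.savez(f'{name}.npz',im=im,d=d,K=np.array(p['mtx'],float),D=np.array(p['D'],float),T=np.array(p['world_from_camera'],float))
    cv2.imwrite(f'pics/{name}.png',im[:,:,::-1]); return im,d
def ld(name): return np.load(f'{name}.npz')
def ray(z,uv):
    q=cv2.undistortPoints(np.array(uv,float).reshape(-1,1,2),z['K'],z['D']).reshape(-1,2)
    v=np.c_[q,np.ones(len(q))]@z['T'][:3,:3].T
    return z['T'][:3,3],v
def plane(z,uv,h):
    o,v=ray(z,uv); return o+v*((h-o[2])/v[:,2])[:,None]
def cloud(z):
    d=z['d']; H,W=d.shape; g=np.stack(np.meshgrid(np.arange(W),np.arange(H)),-1)
    o,v=ray(z,g); return (o+v*d.reshape(-1,1)).reshape(H,W,3)
E
python3 - <<'E'
from h import *
for n in('scene','top'): cap(n,n+'0')
print(ctrl.get_obs())
for n in('scene','top','wrist'):print(ctrl.camera_params(n)['world_from_camera'])
a=cv2.imread('pics/scene0.png');b=cv2.imread('pics/top0.png')
E
```

```text
{'clock': 0.1, 'qpos': array([-1.34279029,  0.57645331,  0.02483752,  1.43781748, -0.01501679,
        1.12897264, -0.05648019]), 'qvel': array([-0.00023865, -0.00214541,  0.00113089, -0.00164789, -0.00140264,
        0.0003101 , -0.00018387]), 'tau': array([ 5.16162399e-03, -7.67305899e+01,  2.25732990e+00, -2.86603099e+01,
        1.57545606e-02,  8.57047329e-03, -5.86979672e-05]), 'position': array([206.93620128, 642.08345949, 230.5274022 ]), 'orientation': array([-4.87692033e-01, -3.10333104e+00,  2.28735183e-03]), 'wrist_force': array([-0.69545947, -0.39681032, -0.66943112]), 'wrist_torque': array([ 0.03476794,  0.01834637, -0.00280703]), 'finger_force': 0.0, 'width': 0.9986380773834067}
[[-8.89492728e-01 -3.21040482e-01  3.25170257e-01  2.36181390e+02]
 [-4.56704655e-01  6.47883372e-01 -6.09645794e-01  5.80311198e+02]
 [-1.49514235e-02 -6.90782270e-01 -7.22908231e-01  8.86636238e+02]
 [ 0.00000000e+00  0.00000000e+00  0.00000000e+00  1.00000000e+00]]
[[ 2.48406195e-02 -9.95709236e-01  8.91406759e-02  4.35348094e+02]
 [-9.99191038e-01 -2.75502005e-02 -2.92959935e-02  1.68722149e+01]
 [ 3.16261348e-02 -8.83408338e-02 -9.95588110e-01  1.31447043e+03]
 [ 0.00000000e+00  0.00000000e+00  0.00000000e+00  1.00000000e+00]]
[[ 3.06896238e-01  9.19705492e-01  2.44860180e-01  1.45308406e+02]
 [ 9.51742127e-01 -2.96220854e-01 -8.02504200e-02  6.63893744e+02]
 [-1.27406038e-03  2.57672301e-01 -9.66231526e-01  3.72656705e+02]
 [ 0.00000000e+00  0.00000000e+00  0.00000000e+00  1.00000000e+00]]
```

View pics/scene0.png

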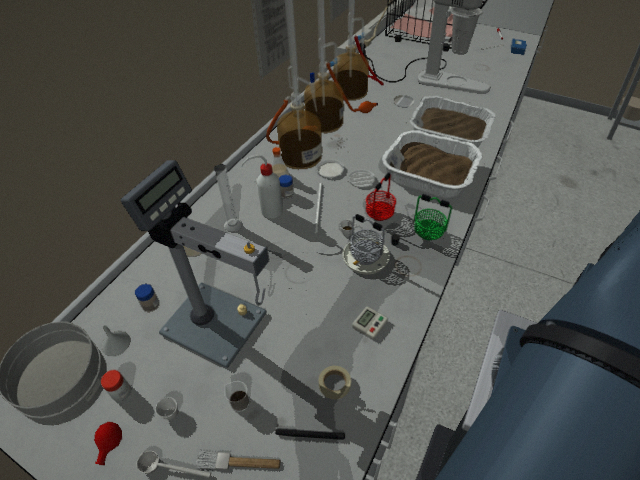

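View pics/top0.png

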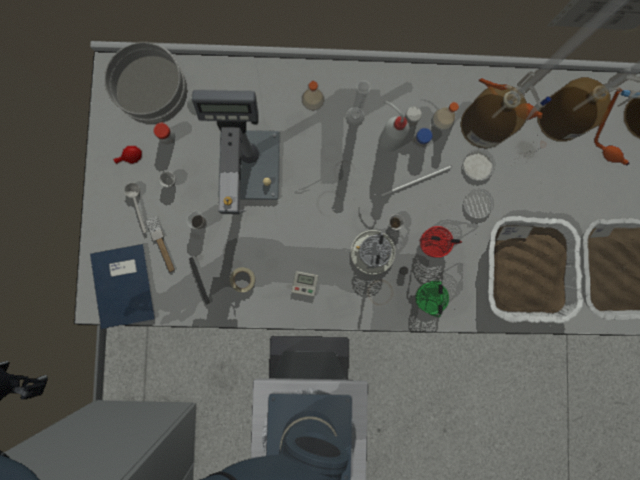

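The steel basket stands in the white dish at scene (367,247) / top (373,252). The look-alikes are the red basket at top (437,242) and the green one at (432,297). The stand's hook is at scene (259,295), with the arm end at top (229,205). I choose the steel basket in the dish and check it in a crop.

Run:
```python
from h import *
s=ld('scene0');t=ld('top0')
a=cv2.resize(s['im'][200:290,325:425,::-1],(400,360),interpolation=cv2.INTER_CUBIC)
b=cv2.resize(t['im'][205:305,320:420,::-1],(360,360),interpolation=cv2.INTER_CUBIC)
c=cv2.resize(s['im'][230:320,200:300,::-1],(264,238),interpolation=cv2.INTER_CUBIC)
d=cv2.resize(t['im'][180:240,200:300,::-1],(396,238),interpolation=cv2.INTER_CUBIC)
o=np.zeros((600,760,3),np.uint8);o[:360,:400]=a;o[:360,400:]=b;o[362:,:264]=c;o[362:,270:666]=d
cv2.imwrite('pics/crop0.png',o)
for n,z in(('s',s),('t',t)):
    P=cloud(z); m=(P[...,2]>270)&(P[...,2]<420)&(P[...,0]>350)&(P[...,0]<800)&(P[...,1]>100)&(P[...,1]<450)&(z['d']>0)
    top=m&(abs(P[...,2]-336)<6)
    r=cv2.minAreaRect(P[top][:,:2].astype(np.float32)); print(n,r,top.sum(),cv2.boxPoints(r))
    base=(abs(P[...,2]-16)<4)&(P[...,0]>400)&(P[...,0]<800)&(P[...,1]>50)&(P[...,1]<400)
    print(cv2.minAreaRect(P[base][:,:2].astype(np.float32)),base.sum())
```

```text
s ((678.4049682617188, 180.2730255126953), (219.96542358398438, 82.32722473144531), 0.30896392464637756) 1872 [[568.2019  220.84296]
 [568.6459  138.51694]
 [788.60803 139.7031 ]
 [788.16406 222.02911]]
((589.2167358398438, 228.06649780273438), (429.9645080566406, 302.54296875), 9.517218589782715) 3929
t ((668.6963500976562, 185.4925079345703), (197.96722412109375, 57.359161376953125), 3.5679423809051514) 1592 [[568.1198  207.95654]
 [571.6894  150.70856]
 [769.2729  163.02847]
 [765.7033  220.27646]]
((600.6509399414062, 223.9109649658203), (350.3508605957031, 398.9366455078125), 89.62503051757812) 1833
```

View pics/crop0.png

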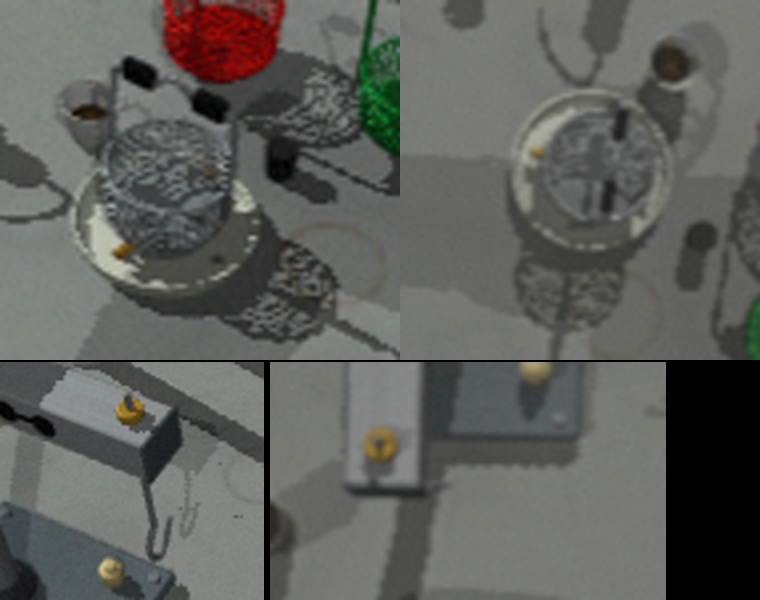

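The crop confirms the steel basket. Its black grips are at top (381,239) and (378,259), and in the scene view at (360,218) and (377,226). The hook seat shows at scene (259.5,303), the rod top at (255,275), the tip at (264,289) and the nut at top (228,200).

Run:
```python
from h import *
s=ld('scene0');t=ld('top0')
print('grips top',plane(t,[[381,239.5],[377.8,259.5]],133)); print('grips scn',plane(s,[[360,218],[377.5,226.2]],133))
print('nut',plane(t,[[227.8,200.4]],345),plane(s,[[249.2,247.8]],345))
print('rodtop scn',plane(s,[[254.9,274.7]],298))
print('dish rim',plane(t,[[373,252]],15),'end arm top',plane(t,[[219.5,212],[239,212]],338))
print('seat scn at z',[(h,plane(s,[[259.5,302.5]],h)[0].round(),plane(s,[[263.6,288.6]],h+21)[0].round()) for h in(170,180,190,200,210)])
for n,uv,h in(('red',[437,242],60),('green',[432,297],60),('beaker',[198,221],56),('cruc',[395,222],36),('stopper',[402,275],25),('tape',[242,280],19),('timer',[306,285],18),('marker',[200,281],16),('weight',[267,182],40)):print(n,plane(t,[uv],h).round()[0])
```

```text
grips top [[ 537.61813351 -169.64446471  133.        ]
 [ 486.03321037 -162.11944896  133.        ]]
grips scn [[ 535.87304845 -169.53622544  133.        ]
 [ 485.39056067 -161.71391027  133.        ]]
nut [[592.9174565  188.51940909 345.        ]] [[589.58596885 191.64573694 345.        ]]
rodtop scn [[575.20685593 207.04398084 298.        ]]
dish rim [[ 511.8701116  -166.10187874   15.        ]] end arm top [[568.77377632 206.15285483 338.        ]
 [569.95613321 165.09126037 338.        ]]
seat scn at z [(170, array([601., 182., 170.]), array([601., 162., 191.])), (180, array([596., 188., 180.]), array([596., 168., 201.])), (190, array([590., 194., 190.]), array([591., 174., 211.])), (200, array([585., 199., 200.]), array([585., 180., 221.])), (210, array([580., 205., 210.]), array([580., 186., 231.]))]
red [ 541. -336.   60.]
green [ 391. -322.   60.]
beaker [581. 318.  56.]
cruc [ 596. -224.   36.]
stopper [ 449. -247.   25.]
tape [424. 198.  19.]
timer [415.  20.  18.]
marker [418. 314.  16.]
weight [697. 136.  40.]
```

Call:
step_arm([
  [8.5, [0, 0, -6], 0],
  [8.5, [0, 0, -6], 0],
  [8.5, [0, 0, -6], 0],
  [8.5, [0, 0, -6], 0],
  [8.5, [0, 0, -6], 0],
  [8.5, [0, 0, -6], 0],
])

```text
clock: 0.85
position: [204.6, 634.9, 576.9]
orientation: [0.486, 3.101, 0.037]
wrist_force: [-12.6, -42.3, -7.8]
width: 0.994
finger_force: 0.0
```

Run:
```python
from h import *
o=ctrl.get_obs();print(o['qpos'].round(3),o['position'],o['orientation'],o['clock'])
```

```text
[-1.407  0.552  0.239  0.587 -0.138  1.989 -0.002] [204.61743216 634.90707292 576.9059656 ] [0.48564858 3.10067257 0.03650647] 0.85
```

Call:
step_arm([
  [8.5, [0, 0, -6], 0],
  [8.5, [0, 0, -6], 0],
  [8.5, [0, 0, -6], 0],
  [8.5, [0, 0, 0], 0],
])

```text
clock: 1.35
position: [187.4, 580.1, 662.3]
orientation: [0.483, 3.074, 0.225]
wrist_force: [0.9, -0.5, -0.2]
width: 0.994
finger_force: 0.0
```

Run:
```python
from h import *
from scipy.spatial.transform import Rotation as R
o=ctrl.get_obs();print(o['qpos'].round(3),o['position'],o['clock']);print(R.from_rotvec(o['orientation']).as_matrix().round(3))
```

```text
[-1.457  0.402  0.289  0.616 -0.132  1.988 -0.002] [187.40411675 580.06171875 662.33728873] 1.35
[[-0.952  0.304  0.044]
 [ 0.307  0.942  0.139]
 [ 0.001  0.146 -0.989]]
```

Call:
step_arm([
  [8.5, [0, 0, 6], 0],
  [8.5, [0, 0, 6], 0],
  [8.5, [0, 0, 0], 0],
])

```text
clock: 1.72
position: [191.2, 595.6, 532.2]
orientation: [0.483, 3.079, 0.19]
wrist_force: [0.2, 0.4, 1.6]
width: 0.994
finger_force: 0.0
```

```bash
cat >> h.py <<'E'
from scipy.spatial.transform import Rotation as R
def st():
    o=ctrl.get_obs();M=R.from_rotvec(o['orientation']).as_matrix()
    print(o['qpos'].round(3),o['position'].round(1),round(o['clock'],2),o['wrist_force'].round(1));print(M.round(3)); return o,M
E
python3 -c "from h import *;st()"
```

```text
[-1.504  0.345  0.281  1.062 -0.096  1.623  0.004] [191.2 595.6 532.2] 1.73 [0.2 0.4 1.6]
[[-0.952  0.304  0.038]
 [ 0.306  0.945  0.117]
 [-0.     0.123 -0.992]]
```

Call:
step_arm([
  [8.5, [-3.75, -3.9, -0.5], 0],
  [8.5, [-3.75, -3.9, -0.5], 0],
  [8.5, [-3.75, -3.9, -0.5], 0],
  [8.5, [-3.75, -3.9, -0.5], 0],
  [8.5, [-3.75, -3.9, -0.5], 0],
  [8.5, [-3.75, -3.9, -0.5], 0],
  [8.5, [-3.75, -3.9, -0.5], 0],
  [8.5, [-3.75, -3.9, -0.5], 0],
])

```text
clock: 2.72
position: [383.9, 205.3, 540.5]
orientation: [0.482, 3.07, 0.222]
wrist_force: [1.3, 0.2, -0.5]
width: 0.994
finger_force: 0.0
```

Call:
step_arm([
  [8.5, [-3.75, -3.9, -0.5], 0],
  [8.5, [-3.75, -3.9, -0.5], 0],
  [8.5, [-3.75, -3.9, -0.5], 0],
  [8.5, [-3.75, -3.9, -0.5], 0],
  [8.5, [-3.75, -3.9, -0.5], 0],
  [8.5, [-3.75, -3.9, -0.5], 0],
  [8.5, [-3.75, -3.9, -0.5], 0],
  [8.5, [0, 0, 0], 0],
])

```text
clock: 3.72
position: [548.9, -141.1, 534.3]
orientation: [0.49, 3.072, 0.207]
wrist_force: [0.1, 0.4, 1.0]
width: 1.0
finger_force: 0.0
```

```bash
python3 -c "from h import *;st()"
```

```text
[-0.238  0.394  0.885  1.115 -0.442  1.787  1.776] [ 548.9 -141.1  534.3] 3.73 [0.1 0.4 1. ]
[[-0.95   0.308  0.044]
 [ 0.311  0.942  0.127]
 [-0.003  0.134 -0.991]]
```

Call:
step_arm([
  [8.5, [-1.3, 0, -5], 0],
  [8.5, [-1.3, 0, -5], 0],
  [8.5, [-1.3, 0, -5], 0],
  [8.5, [0, 0.7, -6], 0],
  [8.5, [0, 0.7, -6], 0],
])

```text
clock: 4.35
position: [551.7, -144.9, 629.4]
orientation: [0.469, 3.054, 0.21]
wrist_force: [0.8, -0.6, -0.5]
width: 0.996
finger_force: 0.0
```

```bash
python3 -c "from h import *;st()"
```

```text
[ 0.322  0.363 -0.123  0.754 -0.104  1.989  1.43 ] [ 551.7 -144.9  629.4] 4.35 [ 0.8 -0.6 -0.5]
[[-0.953  0.296  0.064]
 [ 0.302  0.945  0.127]
 [-0.023  0.141 -0.99 ]]
```

Call:
step_arm([
  [8.5, [0, 0.8, -6], 0],
  [8.5, [0, 0.8, -6], 0],
  [8.5, [0, 0.8, -6], 0],
  [8.5, [0, 0.8, -6], 0],
  [8.5, [0, 0.8, -6], 0],
  [8.5, [0, 0.8, -6], 0],
])

```text
clock: 5.1
position: [462.6, -104.0, 763.5]
orientation: [0.455, 2.799, 0.203]
wrist_force: [-0.4, -0.1, -0.6]
width: 0.998
finger_force: 0.0
```

```bash
python3 -c "from h import *;st()"
```

```text
[ 0.416  0.136 -0.245  0.72  -0.122  1.989  1.36 ] [ 462.6 -104.   763.5] 5.1 [-0.4 -0.1 -0.6]
[[-0.905  0.287  0.312]
 [ 0.329  0.94   0.09 ]
 [-0.268  0.184 -0.946]]
```

Call:
step_arm([
  [8.5, [-1.3, -5.1, 0.1], 0],
  [8.5, [-1.3, -5.1, 0.1], 0],
  [8.5, [-1.3, -5.1, 0.1], 0],
  [8.5, [-1.6, 1.1, -5.7], 0],
  [8.5, [-1.6, 1.1, -5.7], 0],
  [8.5, [-1.6, 1.1, -5.7], 0],
  [8.5, [-1.6, 1.1, -5.7], 0],
])

```text
clock: 5.98
position: [428.2, -219.3, 824.3]
orientation: [0.447, 2.617, 0.15]
wrist_force: [0.6, -0.2, 0.2]
width: 0.995
finger_force: 0.0
```

```bash
python3 -c "from h import *;st()"
```

```text
[ 0.912  0.156 -0.525  0.566 -0.149  1.988  1.55 ] [ 428.2 -219.3  824.3] 5.97 [ 0.6 -0.2  0.2]
[[-0.833  0.286  0.474]
 [ 0.338  0.941  0.026]
 [-0.439  0.183 -0.88 ]]
```

Call:
step_arm([
  [8.5, [-2.6, 1.1, -5.3], 0],
  [8.5, [-2.6, 1.1, -5.3], 0],
  [8.5, [0, 0, 0], -0.13],
  [8.5, [0, 0, 0], -0.13],
  [8.5, [0, 0, 0], -0.12],
])

```text
clock: 6.6
position: [423.6, -205.4, 863.8]
orientation: [-0.048, 2.563, -0.013]
wrist_force: [-0.0, -0.0, 1.1]
width: 0.993
finger_force: 0.0
```

Run:
```python
from h import *
o,M=st()
G=np.array([486-3,-162+.4,133])  # grip_a
tcp=G+19*M[:,2]; pre=tcp-120*M[:,2]+[0,0,40]
print('pre',pre,'d tool',(M.T@(pre-o['position'])).round(1))
```

```text
[ 0.907  0.137 -0.533  0.491 -0.158  1.988  1.901] [ 423.6 -205.4  863.8] 6.6 [-0.  -0.   1.1]
[[-0.837 -0.031  0.547]
 [-0.037  0.999  0.001]
 [-0.546 -0.02  -0.837]]
pre [ 427.77159273 -161.65062868  257.56252401] d tool [326.2  55.6 509.8]
```

Call:
step_arm([
  [8.5, [3.0, 0.5, 4.65], 0],
  [8.5, [3.0, 0.5, 4.65], 0],
  [8.5, [3.0, 0.5, 4.65], 0],
  [8.5, [3.0, 0.5, 4.65], 0],
  [8.5, [3.0, 0.5, 4.65], 0],
  [8.5, [3.0, 0.5, 4.65], 0],
  [8.5, [3.0, 0.5, 4.65], 0],
])

```text
clock: 7.48
position: [424.3, -178.6, 489.0]
orientation: [-0.049, 2.564, -0.015]
wrist_force: [0.4, -0.3, -0.5]
width: 0.995
finger_force: 0.0
```

Call:
step_arm([
  [8.5, [3.0, 0.5, 4.65], 0],
  [8.5, [3.0, 0.5, 4.65], 0],
  [8.5, [3.0, 0.5, 4.65], 0],
  [8.5, [0, 0, 0], 0],
])

```text
clock: 7.98
position: [423.0, -165.8, 321.0]
orientation: [-0.049, 2.57, -0.007]
wrist_force: [0.8, -0.2, 0.8]
width: 0.991
finger_force: 0.0
```

Run:
```python
from h import *
o,M=st(); cap('wrist','w1')
```

```text
[ 1.073 -0.057 -0.558  2.245 -0.637  0.522  2.607] [ 423.  -165.8  321. ] 7.97 [ 0.8 -0.2  0.8]
[[-0.841 -0.033  0.541]
 [-0.036  0.999  0.005]
 [-0.541 -0.015 -0.841]]
```

View pics/w1.png

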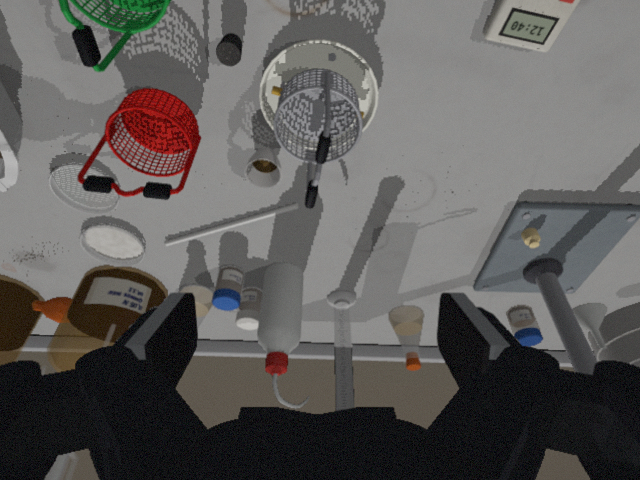

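The wrist view, turned half round, shows the dish at (320,95). Its basket has grip_a at (323,148) and grip_b at (312,194). The red and green look-alikes are at (150,140) and (110,15).

Run:
```python
from h import *
o=ctrl.get_obs();M=R.from_rotvec(o['orientation']).as_matrix()
w=ld('w1'); print(plane(w,[[323,148],[312,194]],133))
g=w['im'].max(2)<60; g[:120]=0;g[225:]=0;g[:,:295]=0;g[:,335:]=0
n,l,s,c=cv2.connectedComponentsWithStats(g.astype(np.uint8))
for i in range(1,n):
    if s[i,4]>60: print(s[i],c[i],plane(w,[c[i]],133))
G=np.array([482.5,-165,133])
for back in(110,0):
    t=G+19*M[:,2]-back*M[:,2]; print(back,t,(M.T@(t-o['position'])).round(1))
```

```text
[[ 487.471285   -159.70871899  133.        ]
 [ 538.14373871 -167.43117436  133.        ]]
[315 131  16  33 333] [322.39339339 148.16516517] [[ 487.65480956 -160.19496576  133.        ]]
[305 180  13  28 252] [310.62698413 194.81746032] [[ 539.19918132 -168.65394044  133.        ]]
110 [ 432.98825451 -165.29042233  209.35118017] [ 55.4   3.4 100.6]
0 [ 492.83761719 -164.93936237  117.0585448 ] [ 55.4   3.4 210.6]
```

Call:
step_arm([
  [5, [2.8, 0.2, 2], 0],
  [5, [2.74, 0.14, 3], 0],
  [5, [0, 0, 5], 0],
  [5, [0, 0, 5], 0],
  [5, [0, 0, 4], 0],
  [5, [0, 0, 2], 0],
  [5, [0, 0, 0], 0],
  [5, [0, 0, 0], 0],
])

```text
clock: 9.02
position: [489.8, -175.1, 196.7]
orientation: [-0.052, 2.618, 0.023]
wrist_force: [-0.8, -0.7, 0.5]
width: 0.586
finger_force: 0.0
```

Run:
```python
from h import *
o,M=st()
for p in((486.5,-161.3,133),(512.3,-165,133)): print((M.T@(np.array(p)-19*0-o['position'])).round(1))
cap('wrist','w2')
```

```text
[ 0.659  0.253 -0.311  2.307 -0.87   0.174  2.816] [ 489.8 -175.1  196.7] 9.03 [-0.8 -0.7  0.5]
[[-0.865 -0.042  0.499]
 [-0.033  0.999  0.026]
 [-0.5    0.006 -0.866]]
[34.3 13.5 53.8]
[12.1  8.7 66.6]
```

View pics/w2.png

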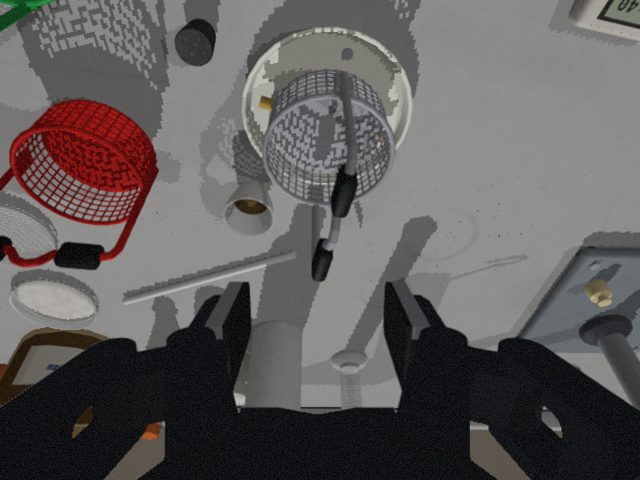

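This closer view shows the right basket, with grip_a at (344,190). The wrist is at two joint limits (q6 at its minimum, q7 at its maximum), so I'll back off and make a half turn about tool z.

Call:
step_arm([
  [5, [0, 0, -4], 0.18],
  [5, [0, 0, -4], 0.18],
  [5, [0, 0, -3], 0.18],
  [5, [0, 0, 0], 0.18],
  [5, [0, 0, 0], 0.18],
  [5, [0, 0, 0], 0.18],
  [5, [0, 0, 0], 0.18],
  [5, [0, 0, 0], 0.18],
])

```text
clock: 10.07
position: [435.3, -177.8, 289.0]
orientation: [1.745, 2.082, 0.495]
wrist_force: [-0.6, -0.7, -0.9]
width: 0.584
finger_force: 0.0
```

Call:
step_arm([
  [5, [0, 0, 0], 0.18],
  [5, [0, 0, 0], 0.18],
  [5, [0, 0, 0], 0.18],
  [5, [0, 0, 0], 0.18],
  [5, [0, 0, 0], 0.18],
  [5, [0, 0, 0], 0.18],
  [5, [0, 0, 0], 0.18],
  [5, [0, 0, 0], 0.18],
])

```text
clock: 11.08
position: [435.3, -177.8, 289.0]
orientation: [2.951, 0.456, 0.794]
wrist_force: [0.2, -0.8, 0.8]
width: 0.587
finger_force: 0.0
```

Run:
```python
from h import *
o,M=st()
G=np.array([482.5,-165,133]);t=G+19*M[:,2]
print((M.T@(t-o['position'])).round(1))
```

```text
[ 0.328  0.02   0.161  2.25  -0.591  0.486 -0.303] [ 435.3 -177.8  289. ] 11.07 [ 0.2 -0.8  0.8]
[[ 0.825  0.268  0.498]
 [ 0.295 -0.955  0.026]
 [ 0.483  0.125 -0.867]]
[-32.6 -19.1 178. ]
```

Call:
step_arm([
  [5, [0, 0, 0], 0.13],
  [5, [0, 0, 0], 0.13],
  [5, [-2.5, -2.7, 3], 0],
  [5, [0, 0, 4], 0],
  [5, [0, 0, 4], 0],
  [5, [0, 0, 3], 0],
  [5, [0, 0, 0], 0],
])

```text
clock: 11.95
position: [485.1, -155.1, 176.5]
orientation: [-3.019, -0.083, -0.76]
wrist_force: [-0.6, 0.7, -0.1]
width: 0.585
finger_force: 0.0
```

Run:
```python
from h import *
o,M=st()
G=np.array([482.5,-165,133]);t=G+19*M[:,2]
print((M.T@(t-o['position'])).round(1))
```

```text
[ 0.498  0.272 -0.17   2.338 -1.085  0.173 -0.127] [ 485.1 -155.1  176.5] 11.95 [-0.6  0.7 -0.1]
[[ 0.879  0.058  0.472]
 [ 0.045 -0.998  0.039]
 [ 0.474 -0.014 -0.88 ]]
[-23.3  10.3  55.7]
```

Call:
step_arm([
  [5, [-0.8, 0.3, 2], 0],
  [5, [-0.8, 0.3, 2], 0],
  [5, [-0.7, 0.3, 1.5], 0],
  [5, [0, 0, 0], 0],
])

```text
clock: 12.45
position: [495.9, -170.9, 143.2]
orientation: [-3.015, -0.094, -0.695]
wrist_force: [0.5, 0.7, -0.7]
width: 0.583
finger_force: 0.0
```

Run:
```python
from h import *
o,M=st()
G=np.array([482.5,-165,133]);t=G+19*M[:,2]
print((M.T@(t-o['position'])).round(1))
```

```text
[ 0.532  0.363 -0.181  2.301 -1.086  0.172 -0.084] [ 495.9 -170.9  143.2] 12.45 [ 0.5  0.7 -0.7]
[[ 0.897  0.069  0.436]
 [ 0.049 -0.997  0.058]
 [ 0.439 -0.031 -0.898]]
[-16.2  -6.5  22.7]
```

Call:
step_arm([
  [5, [-1.0, -0.35, 1.2], 0],
  [5, [-0.8, -0.35, 1.1], 0],
  [5, [0, 0, 0], 0],
])

```text
clock: 12.82
position: [492.8, -168.5, 130.6]
orientation: [-3.011, -0.099, -0.66]
wrist_force: [0.1, 0.2, -0.1]
width: 0.586
finger_force: 0.0
```

Run:
```python
from h import *
o,M=st()
G=np.array([482.5,-165,133]);t=G+19*M[:,2]
print((M.T@(t-o['position'])).round(1))
```

```text
[ 0.528  0.387 -0.178  2.302 -1.086  0.172 -0.079] [ 492.8 -168.5  130.6] 12.82 [ 0.1  0.2 -0.1]
[[ 0.906  0.075  0.416]
 [ 0.051 -0.996  0.069]
 [ 0.419 -0.042 -0.907]]
[-8.2 -4.4 12.8]
```

Call:
step_arm([
  [5, [-0.6, -0.4, 1.0], 0],
  [5, [-0.4, -0.3, 0.7], 0],
  [5, [0, 0, 0], 0],
])

```text
clock: 13.2
position: [493.4, -164.9, 121.9]
orientation: [-3.009, -0.103, -0.636]
wrist_force: [0.4, -0.3, 0.3]
width: 0.583
finger_force: 0.0
```

Run:
```python
from h import *
o,M=st()
print('grasp pt',o['position']-19*M[:,2])
G=np.array([482.5,-165,133]);t=G+19*M[:,2]
print((M.T@(t-o['position'])).round(1)); cap('scene','s2')
s=ld('s2'); cv2.imwrite('pics/s2c.png',cv2.resize(s['im'][150:290,300:440,::-1],(560,560)))
```

```text
[ 0.512  0.405 -0.169  2.299 -1.086  0.172 -0.082] [ 493.4 -164.9  121.9] 13.2 [ 0.4 -0.3  0.3]
[[ 0.912  0.079  0.402]
 [ 0.052 -0.996  0.077]
 [ 0.406 -0.049 -0.912]]
grasp pt [ 485.72218773 -166.30903576  139.23486998]
[-5.4 -1.3  4.5]
```

View pics/s2c.png

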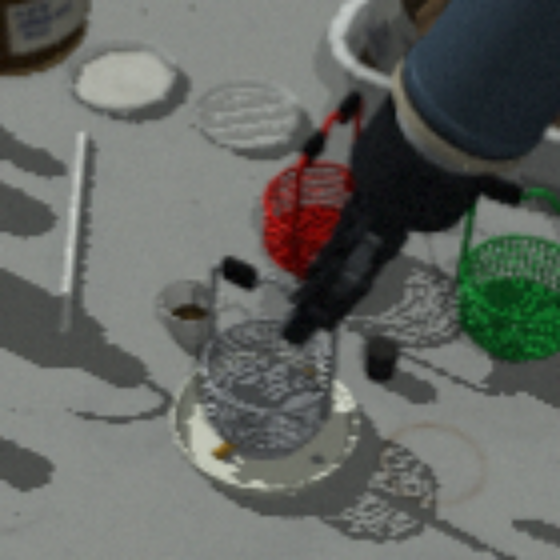

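Gripper sits astride grip_a of the steel basket (crop at about (300,310)). A small correction, then I close.

Call:
step_arm([
  [5, [-0.5, 0, 0.35], 0],
  [3, [-0.1, 0, 0], 0],
  [0.5, [0, 0, 0], 0],
  [0.5, [0, 0, 0], 0],
  [0.5, [0, 0, 0], 0],
  [0.5, [0, 0, 0], 0],
], grip_force=70)

```text
clock: 14.0
position: [490.2, -167.1, 119.7]
orientation: [-3.009, -0.102, -0.63]
wrist_force: [0.3, -4.3, -1.4]
width: 0.089
finger_force: 68.4
```

Run:
```python
from h import *
o,M=st()
print('grasp pt',o['position']-19*M[:,2],'up10',(M.T@[0,0,10]).round(2),o['width'])
```

```text
[ 0.523  0.408 -0.173  2.302 -1.086  0.171 -0.075] [ 490.2 -167.1  119.7] 14.0 [ 0.3 -4.3 -1.4]
[[ 0.914  0.078  0.398]
 [ 0.052 -0.996  0.077]
 [ 0.403 -0.05  -0.914]]
grasp pt [ 482.62914439 -168.52091839  137.0333427 ] up10 [ 4.03 -0.5  -9.14] 0.08856784623413243
```

Call:
step_arm([
  [0.5, [0.12, -0.02, -0.27], 0],
  [0.5, [0.12, -0.02, -0.27], 0],
  [0.5, [0.12, -0.02, -0.27], 0],
  [0.5, [0.16, -0.02, -0.37], 0],
  [0.5, [0.16, -0.02, -0.37], 0],
  [0.5, [0.16, -0.02, -0.37], 0],
  [0.5, [0.2, -0.02, -0.46], 0],
  [0.5, [0.2, -0.02, -0.46], 0],
], grip_force=110)

```text
clock: 15.0
position: [490.0, -166.0, 151.0]
orientation: [-3.008, -0.104, -0.63]
wrist_force: [-0.6, -0.0, -1.5]
width: 0.084
finger_force: 93.8
```

Call:
step_arm([
  [0.5, [0.8, -0.1, -1.83], 0],
  [0.5, [0.8, -0.1, -1.83], 0],
  [0.5, [0.8, -0.1, -1.83], 0],
  [0.5, [0.8, -0.1, -1.83], 0],
  [0.5, [0.8, -0.1, -1.83], 0],
  [0.5, [0, 0, 0], 0],
])

```text
clock: 15.75
position: [490.3, -166.5, 252.0]
orientation: [-3.008, -0.105, -0.634]
wrist_force: [0.0, -0.5, -2.3]
width: 0.078
finger_force: 93.8
```

Run:
```python
from h import *
o,M=st(); cap('scene','s3'); cap('wrist','w3')
s=ld('s3');w=ld('w3')
a=cv2.resize(s['im'][130:290,280:440,::-1],(400,400));b=cv2.resize(w['im'][:,:,::-1],(400,300))
o=np.zeros((400,800,3),np.uint8);o[:,:400]=a;o[:300,400:]=b;cv2.imwrite('pics/c3.png',o)
```

```text
[ 0.148  0.184  0.296  2.136 -0.58   0.555 -0.616] [ 490.3 -166.5  252. ] 15.75 [ 0.  -0.5 -2.3]
[[ 0.913  0.08   0.4  ]
 [ 0.053 -0.996  0.078]
 [ 0.405 -0.05  -0.913]]
```

View pics/c3.png

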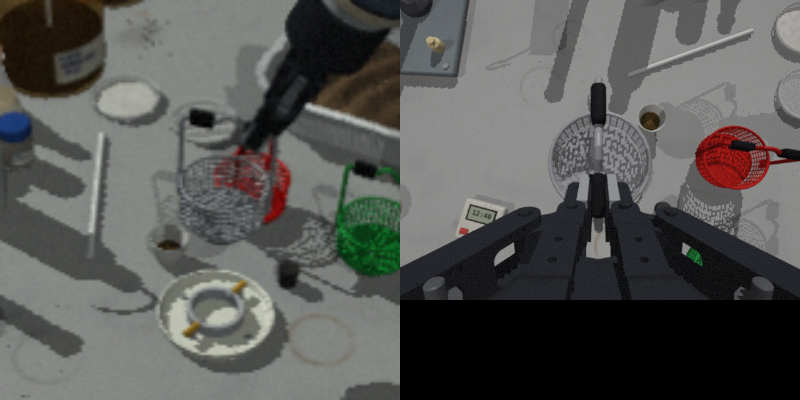

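The basket is clear of the dish, held by grip_a and near level. The far grip is at wrist (317,165) in the full picture. Now I measure the kink relative to the TCP.

```bash
cat > bail.py <<'E'
from h import *
def bail(name,o,M):
    w=ld(name);P=cloud(w);t=o['position'];Q=P-t
    m=(w['d']>0)&(abs(Q[...,1])<25)&(Q[...,0]>8)&(Q[...,0]<70)&(Q[...,2]>-5)&(Q[...,2]<50)
    X=Q[m]; 
    for a in range(8,70,4):
        s=X[(X[:,0]>=a)&(X[:,0]<a+4)]
        if len(s)>3: print(a,len(s),np.median(s,0).round(1),s[:,2].max().round(1))
    return m
E
python3 - <<'E'
from bail import *
o=ctrl.get_obs();M=R.from_rotvec(o['orientation']).as_matrix()
bail('w3',o,M)
# nominal offset in tool frame from grasp
M0=R.from_rotvec([-3.009,-.102,-.63]).as_matrix(); print('nominal kink in tool',M0.T@np.array([22.1,.8,22.3]), 'world now',M@M0.T@np.array([22.1,.8,22.3]))
print('up',(M.T@[0,0,10]).round(2))
E
```

```text
8 281 [ 9.2  0.8 16.4] 22.3
12 176 [14.1  1.5 20.3] 23.8
16 178 [18.1  2.  23.3] 25.1
20 185 [22.   2.2 24.6] 26.7
24 153 [25.9  2.5 24.2] 26.0
28 144 [29.8  2.8 22.7] 25.2
32 115 [33.9  3.4 18.5] 22.3
36 339 [38.1  3.8 19.6] 22.9
40 289 [42.   3.7 21.2] 23.2
44 284 [46.   4.3 21.3] 23.2
48 286 [49.9  4.5 21.2] 23.3
52 268 [53.9  4.6 21.4] 23.1
56 235 [57.7  5.1 21.1] 23.5
60 39 [63.2  5.8 14.8] 20.5
64 82 [65.6  5.9 13.5] 15.2
nominal kink in tool [ 29.21526069  -0.19593898 -11.52259306] world now [22.10661145  0.81715581 22.29282366]
up [ 4.02 -0.51 -9.14]
```

Call:
step_arm([
  [0.5, [1.2, -0.15, -2.7], 0],
  [0.5, [2, -0.25, -4.6], 0],
  [0.5, [2, -0.25, -4.6], 0],
  [0.5, [2, -0.25, -4.6], 0],
  [0.5, [2, -0.25, -4.6], 0],
  [0.5, [2, -0.25, -4.6], 0],
  [0.5, [2, -0.25, -4.6], 0],
  [0.5, [2, -0.25, -4.6], 0],
])

```text
clock: 16.85
position: [488.3, -166.7, 632.1]
orientation: [-3.008, -0.104, -0.627]
wrist_force: [0.6, 0.1, -1.7]
width: 0.077
finger_force: 93.8
```

Call:
step_arm([
  [0.5, [2, -0.25, -4.6], 0],
  [0.5, [2, -0.25, -4.6], 0],
  [0.5, [2, -0.25, -4.6], 0],
  [0.5, [2, -0.25, -4.6], 0],
])

```text
clock: 17.35
position: [490.5, -169.2, 788.2]
orientation: [-3.013, -0.099, -0.64]
wrist_force: [1.2, -0.3, -4.0]
width: 0.081
finger_force: 93.3
```

```bash
python3 -c "from h import *;st()"
```

```text
[ 0.304  0.198  0.168  0.599 -0.306  1.981 -1.218] [ 490.5 -169.2  788.2] 17.35 [ 1.2 -0.3 -4. ]
[[ 0.912  0.075  0.404]
 [ 0.05  -0.996  0.072]
 [ 0.408 -0.045 -0.912]]
```

Call:
step_arm([
  [0.5, [1.7, -0.2, -3.6], 0],
  [0.5, [1.7, -0.2, -3.6], 0],
  [0.5, [1.7, -0.2, -3.6], 0],
  [0.5, [0, 0, 0], 0],
])

```text
clock: 17.85
position: [481.2, -154.2, 823.6]
orientation: [-3.002, -0.098, -0.744]
wrist_force: [-0.1, -0.3, -1.4]
width: 0.083
finger_force: 93.4
```

```bash
python3 -c "from h import *;st()"
```

```text
[ 0.517  0.179 -0.245  0.525 -0.161  1.988 -1.32 ] [ 481.2 -154.2  823.6] 17.85 [-0.1 -0.3 -1.4]
[[ 0.882  0.072  0.465]
 [ 0.05  -0.997  0.061]
 [ 0.468 -0.03  -0.883]]
```

Call:
step_arm([
  [0.5, [1.9, -0.1, -3.5], 0],
  [0.5, [1.9, -0.1, -3.5], 0],
  [0.5, [0, 0, 0], 0],
])

```text
clock: 18.23
position: [475.3, -145.3, 851.4]
orientation: [-2.991, -0.092, -0.838]
wrist_force: [0.4, 0.8, -2.2]
width: 0.083
finger_force: 93.4
```

```bash
cat >> h.py <<'E'
M1=R.from_rotvec([-3.008,-.105,-.634]).as_matrix()
K=M1.T@np.array([23,2.3,23.])   # kink in tool frame
def togo(kt):
    o,M=st(); k=o['position']+M@K
    print('kink',k.round(1),'go tool mm',(M.T@(np.array(kt)-k)).round(1),'basket tilt',np.degrees(np.arccos((M@M1.T)[2,2])).round(1),'T axes: x',M[0].round(2),'y',M[1].round(2),'z',M[2].round(2))
E
python3 -c "
from h import *
togo([591,110,300])"
```

```text
[ 0.494  0.163 -0.221  0.476 -0.174  1.988 -1.337] [ 475.3 -145.3  851.4] 18.23 [ 0.4  0.8 -2.2]
[[ 0.853  0.066  0.518]
 [ 0.048 -0.998  0.049]
 [ 0.52  -0.017 -0.854]]
kink [ 495.1 -142.8  877.2] go tool mm [-206.2 -236.   555. ] basket tilt 7.6 T axes: x [0.85 0.07 0.52] y [ 0.05 -1.    0.05] z [ 0.52 -0.02 -0.85]
```

Call:
step_arm([
  [0.5, [-1, -1.1, 2.5], 0],
  [0.5, [-1.6, -1.8, 4.3], 0],
  [0.5, [-1.6, -1.8, 4.3], 0],
  [0.5, [-1.6, -1.8, 4.3], 0],
  [0.5, [-1.6, -1.8, 4.3], 0],
  [0.5, [-1.6, -1.8, 4.3], 0],
  [0.5, [-1.6, -1.8, 4.3], 0],
  [0.5, [-1.6, -1.8, 4.3], 0],
])

```text
clock: 19.23
position: [530.3, 1.8, 508.1]
orientation: [-2.991, -0.091, -0.831]
wrist_force: [1.3, 0.9, -2.3]
width: 0.077
finger_force: 93.4
```

Call:
step_arm([
  [0.5, [-1.6, -1.8, 4.3], 0],
  [0.5, [-1.6, -1.8, 4.3], 0],
  [0.5, [-1.6, -1.8, 4.3], 0],
  [0.5, [-1.6, -1.8, 4.3], 0],
  [0.5, [-1.6, -1.8, 4.3], 0],
  [0.5, [-1.0, -1.1, 2.7], 0],
  [0.5, [-0.6, -0.7, 1.5], 0],
  [0.5, [0, 0, 0], 0],
])

```text
clock: 20.23
position: [572.8, 118.0, 240.7]
orientation: [-2.992, -0.094, -0.827]
wrist_force: [0.7, -0.0, -1.7]
width: 0.08
finger_force: 93.4
```

Run:
```python
from h import *
togo([591,110,300])
from bail import bail
o=ctrl.get_obs();M=R.from_rotvec(o['orientation']).as_matrix()
cap('wrist','w4');cap('scene','s4'); bail('w4',o,M)
a=cv2.resize(ld('s4')['im'][200:330,190:350,::-1],(400,325),interpolation=cv2.INTER_CUBIC);b=cv2.resize(ld('w4')['im'][:,:,::-1],(400,300))
c=np.zeros((325,800,3),np.uint8);c[:,:400]=a;c[:300,400:]=b;cv2.imwrite('pics/c4.png',c)
```

```text
[-0.043  0.244 -0.402  2.16   0.844  0.341 -2.664] [572.8 118.  240.7] 20.23 [ 0.7 -0.  -1.7]
[[ 0.856  0.068  0.512]
 [ 0.049 -0.998  0.05 ]
 [ 0.514 -0.018 -0.858]]
kink [592.8 120.5 266.3] go tool mm [ 15.2   9.8 -30.3] basket tilt 7.2 T axes: x [0.86 0.07 0.51] y [ 0.05 -1.    0.05] z [ 0.51 -0.02 -0.86]
8 225 [ 9.9  1.9 18.7] 23.5
12 197 [13.8  2.1 23.5] 26.0
16 196 [18.   2.3 25.4] 27.4
20 157 [21.8  2.6 25.9] 28.2
24 144 [25.8  2.8 25. ] 27.1
28 99 [29.9  3.1 22. ] 24.6
32 274 [34.9  3.8 20.9] 25.9
36 331 [37.8  3.4 24.4] 26.9
40 283 [42.1  3.9 25.1] 27.1
44 277 [46.1  4.1 25.4] 27.5
48 259 [50.1  4.2 25.8] 27.4
52 242 [53.9  4.4 26.3] 28.3
56 45 [56.6  5.  26. ] 27.1
60 84 [62.2  5.4 19.9] 21.9
64 18 [64.4  5.2 18.8] 19.8
```

View pics/c4.png

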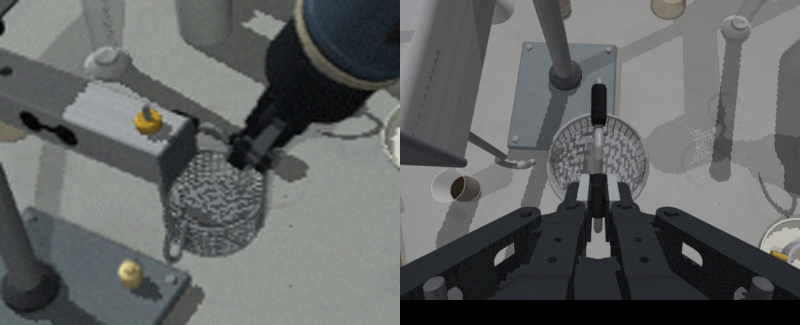

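The wrist picture shows the bail and the hook to its left. The rod meets the bowl near full-resolution (160,256) and the tip is near (215,258). I'll measure the hook from wrist depth.

Run:
```python
from h import *
w=ld('w4');P=cloud(w)
m=(w['d']>0)&(P[...,0]>570)&(P[...,0]<615)&(P[...,1]>155)&(P[...,1]<215)&(P[...,2]>150)&(P[...,2]<297)
m[:, 300:]=0
X=P[m];print(len(X))
for z in range(150,297,7):
    s=X[(X[:,2]>=z)&(X[:,2]<z+7)]
    if len(s)>2: print(z,len(s),np.median(s,0).round(1),'y',s[:,1].min().round(1),s[:,1].max().round(1))
cv2.imwrite('pics/hk.png',cv2.resize(w['im'][190:290,60:240,::-1],(720,400),interpolation=cv2.INTER_CUBIC))
```

```text
3488
150 785 [599.7 159.2 153.4] y 155.0 165.2
157 123 [594.3 163.5 160.1] y 155.3 165.2
164 137 [596.1 163.8 166.4] y 155.4 165.4
171 160 [599.3 163.6 175.2] y 155.5 165.1
178 146 [599.7 163.5 182.8] y 155.3 193.2
185 778 [592.6 164.  189.7] y 155.2 200.1
192 208 [594.9 176.5 193. ] y 160.4 201.4
199 95 [592.4 178.  202.8] y 170.8 202.8
206 112 [593.  173.4 207.8] y 170.5 201.7
213 70 [592.2 194.7 216.9] y 188.2 198.8
220 79 [592.6 188.7 223.7] y 187.5 191.5
227 90 [592.5 188.7 230.8] y 187.9 191.2
234 99 [592.7 188.7 237.8] y 187.4 191.6
241 116 [592.6 188.8 244.7] y 187.7 191.3
248 130 [592.7 188.7 251.7] y 187.5 191.6
255 144 [592.6 188.7 258.7] y 187.4 191.7
262 167 [592.7 188.5 265.4] y 187.7 191.9
269 49 [593.3 188.4 269.9] y 187.2 189.5
```

View pics/hk.png

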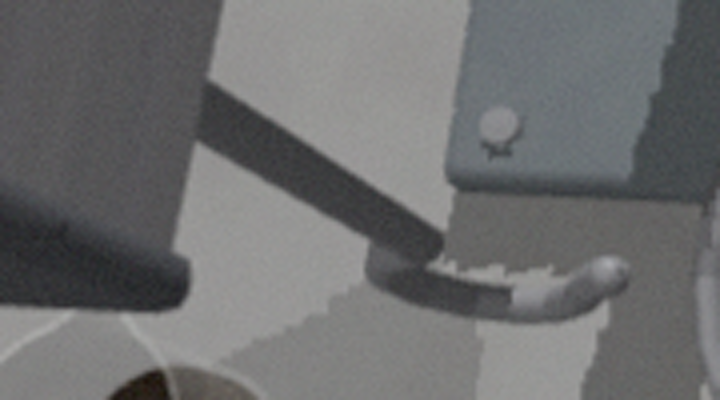

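Call:
step_arm([
  [0.5, [-0.32, -1.0, 0.65], 0],
  [0.5, [-0.32, -1.0, 0.65], 0],
  [0.5, [-0.32, -1.0, 0.65], 0],
  [0.5, [-0.32, -1.0, 0.65], 0],
  [0.5, [-0.32, -1.0, 0.65], 0],
  [0.5, [0, 0, 0], 0],
])

```text
clock: 21.08
position: [573.6, 169.0, 208.0]
orientation: [-2.99, -0.093, -0.833]
wrist_force: [-0.4, 0.2, -2.6]
width: 0.085
finger_force: 93.4
```

Run:
```python
from h import *
togo([592.3,181,224])
```

```text
[-0.546  0.304  0.082  2.187  0.88   0.217 -2.808] [573.6 169.  208. ] 21.07 [-0.4  0.2 -2.6]
[[ 0.854  0.067  0.515]
 [ 0.048 -0.998  0.051]
 [ 0.517 -0.019 -0.856]]
kink [593.5 171.4 233.7] go tool mm [-5.6 -9.5  8.1] basket tilt 7.5 T axes: x [0.85 0.07 0.52] y [ 0.05 -1.    0.05] z [ 0.52 -0.02 -0.86]
```

Call:
step_arm([
  [0.5, [-0.3, -0.5, 0.4], 0],
  [0.5, [-0.3, -0.45, 0.4], 0],
  [0.5, [0, 0, 0], 0],
])

```text
clock: 21.45
position: [572.2, 177.1, 198.2]
orientation: [-2.991, -0.089, -0.832]
wrist_force: [-0.3, 0.1, -2.1]
width: 0.088
finger_force: 93.4
```

Run:
```python
from h import *
from bail import bail
togo([592.3,181,224])
o=ctrl.get_obs();M=R.from_rotvec(o['orientation']).as_matrix()
cap('wrist','w5'); w=ld('w5');P=cloud(w);bail('w5',o,M)
X=P[(w['d']>0)&(P[...,0]>580)&(P[...,0]<605)&(P[...,1]>165)&(P[...,1]<200)&(P[...,2]>228)&(P[...,2]<280)]
print(len(X),np.median(X,0))
cv2.imwrite('pics/w5c.png',cv2.resize(w['im'][150:400,180:480,::-1],(600,500)))
```

```text
[-0.655  0.328  0.2    2.198  0.865  0.173 -2.816] [572.2 177.1 198.2] 21.45 [-0.3  0.1 -2.1]
[[ 0.855  0.065  0.515]
 [ 0.046 -0.998  0.05 ]
 [ 0.517 -0.019 -0.856]]
kink [592.1 179.5 223.9] go tool mm [ 0.3 -1.5  0.1] basket tilt 7.4 T axes: x [0.85 0.06 0.51] y [ 0.05 -1.    0.05] z [ 0.52 -0.02 -0.86]
8 220 [10.   1.9 18.9] 24.0
12 202 [13.9  2.  23.6] 26.9
16 576 [19.2 12.9 23.5] 35.3
20 465 [21.1  4.2 15.4] 30.0
49 [591.4064192  190.63732005 230.33226538]
```

View pics/w5c.png

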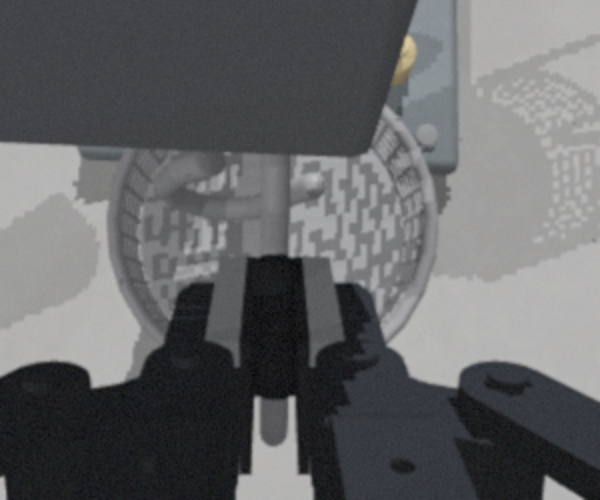

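The bail runs at crop (265,200), between the rod and bulge on its left (200,170) and the hook tip on its right (312,185), and above the hook. Lowering now in small steps.

Call:
step_arm([
  [0.5, [-0.2, 0, 0.34], 0],
  [0.5, [-0.2, 0, 0.34], 0],
  [0.5, [0, 0, 0], 0],
])

```text
clock: 21.88
position: [573.2, 178.0, 193.3]
orientation: [-2.996, -0.09, -0.823]
wrist_force: [0.2, 0.4, -2.1]
width: 0.081
finger_force: 93.3
```

Run:
```python
from h import *
togo([592.3,181,208])
```

```text
[-0.649  0.338  0.194  2.195  0.865  0.172 -2.817] [573.2 178.  193.3] 21.88 [ 0.2  0.4 -2.1]
[[ 0.858  0.065  0.509]
 [ 0.047 -0.998  0.048]
 [ 0.511 -0.017 -0.859]]
kink [593.3 180.5 218.9] go tool mm [-6.4 -0.4  8.9] basket tilt 7.1 T axes: x [0.86 0.06 0.51] y [ 0.05 -1.    0.05] z [ 0.51 -0.02 -0.86]
```

Call:
step_arm([
  [0.5, [-0.33, 0, 0.4], 0],
  [0.5, [-0.33, 0, 0.4], 0],
  [0.5, [-0.33, 0, 0.4], 0],
  [0.5, [0, 0, 0], 0],
])

```text
clock: 22.38
position: [572.8, 179.4, 185.1]
orientation: [-3.004, -0.092, -0.805]
wrist_force: [-0.4, -0.4, -1.2]
width: 0.084
finger_force: 93.3
```

Run:
```python
from h import *
togo([592.3,181,196])
```

```text
[-0.643  0.353  0.186  2.193  0.862  0.172 -2.817] [572.8 179.4 185.1] 22.38 [-0.4 -0.4 -1.2]
[[ 0.864  0.065  0.499]
 [ 0.049 -0.998  0.044]
 [ 0.5   -0.014 -0.866]]
kink [593.3 182.  210.4] go tool mm [-8.1  1.2 11.9] basket tilt 6.4 T axes: x [0.86 0.06 0.5 ] y [ 0.05 -1.    0.04] z [ 0.5  -0.01 -0.87]
```

Call:
step_arm([
  [0.5, [-0.36, -0.1, 0.4], 0],
  [0.5, [-0.36, -0.1, 0.4], 0],
  [0.5, [-0.36, -0.1, 0.4], 0],
  [0.5, [0, 0, 0], 0],
])

```text
clock: 22.88
position: [571.6, 183.6, 176.7]
orientation: [-3.012, -0.092, -0.787]
wrist_force: [0.8, -0.5, -2.3]
width: 0.08
finger_force: 93.4
```

Run:
```python
from h import *
togo([592.3,187,193])
```

```text
[-0.651  0.37   0.186  2.19   0.853  0.172 -2.817] [571.6 183.6 176.7] 22.88 [ 0.8 -0.5 -2.3]
[[ 0.87   0.064  0.488]
 [ 0.051 -0.998  0.041]
 [ 0.49  -0.011 -0.872]]
kink [592.3 186.3 201.8] go tool mm [-4.3 -0.6  7.7] basket tilt 5.8 T axes: x [0.87 0.06 0.49] y [ 0.05 -1.    0.04] z [ 0.49 -0.01 -0.87]
```

Call:
step_arm([
  [0.5, [-0.36, -0.05, 0.4], 0],
  [0.5, [-0.36, 0, 0.4], 0],
  [0.5, [0, 0, 0], 0],
])

```text
clock: 23.25
position: [570.9, 184.7, 171.3]
orientation: [-3.018, -0.092, -0.775]
wrist_force: [0.8, -0.4, -1.8]
width: 0.078
finger_force: 93.4
```

Call:
step_arm([
  [0.5, [-0.2, 0, 0.25], 0],
  [0.5, [0, 0, 0], 0],
])

```text
clock: 23.5
position: [570.9, 184.9, 169.8]
orientation: [-3.02, -0.092, -0.772]
wrist_force: [-0.1, 0.3, -0.7]
width: 0.08
finger_force: 93.4
```

Run:
```python
from h import *
togo([592.3,188,190])
```

```text
[-0.649  0.383  0.181  2.188  0.849  0.172 -2.817] [570.9 184.9 169.8] 23.5 [-0.1  0.3 -0.7]
[[ 0.876  0.063  0.479]
 [ 0.052 -0.998  0.037]
 [ 0.48  -0.008 -0.877]]
kink [591.9 187.6 194.6] go tool mm [-1.8 -0.3  4.2] basket tilt 5.4 T axes: x [0.88 0.06 0.48] y [ 0.05 -1.    0.04] z [ 0.48 -0.01 -0.88]
```

Call:
step_arm([
  [0.5, [-0.2, 0, 0.25], 0],
  [0.5, [0, 0, 0], 0],
])

```text
clock: 23.75
position: [570.8, 185.2, 168.1]
orientation: [-3.021, -0.093, -0.769]
wrist_force: [0.3, 0.0, -1.2]
width: 0.082
finger_force: 93.4
```

Call:
step_arm([
  [0.5, [-0.2, 0, 0.25], 0],
  [0.5, [0, 0, 0], 0],
])

```text
clock: 24.0
position: [570.9, 185.6, 166.4]
orientation: [-3.023, -0.093, -0.765]
wrist_force: [0.6, 0.0, -2.1]
width: 0.085
finger_force: 93.4
```

Call:
step_arm([
  [0.5, [0, 0, 0], 0],
])

```text
clock: 24.12
position: [570.8, 185.5, 166.5]
orientation: [-3.023, -0.093, -0.765]
wrist_force: [0.2, -0.2, -1.7]
width: 0.079
finger_force: 93.4
```

Call:
step_arm([
  [0.5, [-0.2, 0, 0.25], 0],
  [0.5, [0, 0, 0], 0],
])

```text
clock: 24.38
position: [570.9, 185.9, 164.8]
orientation: [-3.024, -0.093, -0.762]
wrist_force: [1.1, 0.6, -0.9]
width: 0.081
finger_force: 93.5
```

Call:
step_arm([
  [0.5, [-0.2, 0, 0.25], 0],
  [0.5, [0, 0, 0], 0],
])

```text
clock: 24.62
position: [570.8, 186.1, 163.1]
orientation: [-3.026, -0.093, -0.758]
wrist_force: [0.2, 0.9, 1.0]
width: 0.086
finger_force: 93.6
```

Call:
step_arm([
  [0.5, [0, 0, 0], 0],
])

```text
clock: 24.75
position: [570.8, 186.0, 163.2]
orientation: [-3.026, -0.093, -0.759]
wrist_force: [0.3, 1.4, -0.0]
width: 0.079
finger_force: 93.6
```

Call:
step_arm([
  [0.5, [0, -0.1, 0], 0],
  [0.5, [0, 0, 0], 0],
  [0.5, [0, 0, 0], 0],
], grip_force=40)

```text
clock: 25.12
position: [570.6, 186.9, 163.1]
orientation: [-3.026, -0.093, -0.758]
wrist_force: [1.3, 0.9, -0.0]
width: 0.083
finger_force: 93.6
```

Run:
```python
from h import *
togo([592.3,190,186]); cap('wrist','w6');cap('scene','s6')
a=cv2.resize(ld('s6')['im'][210:320,200:330,::-1],(390,330),interpolation=cv2.INTER_CUBIC);b=cv2.resize(ld('w6')['im'][130:350,180:450,::-1],(405,330))
cv2.imwrite('pics/c6.png',np.hstack([a,b]))
```

```text
[-0.647  0.395  0.176  2.185  0.845  0.173 -2.817] [570.6 186.9 163.1] 25.12 [ 1.3  0.9 -0. ]
[[ 0.88   0.063  0.47 ]
 [ 0.053 -0.998  0.034]
 [ 0.472 -0.005 -0.882]]
kink [591.8 189.7 187.7] go tool mm [-0.4 -0.3  1.7] basket tilt 4.9 T axes: x [0.88 0.06 0.47] y [ 0.05 -1.    0.03] z [ 0.47 -0.01 -0.88]
```

View pics/c6.png

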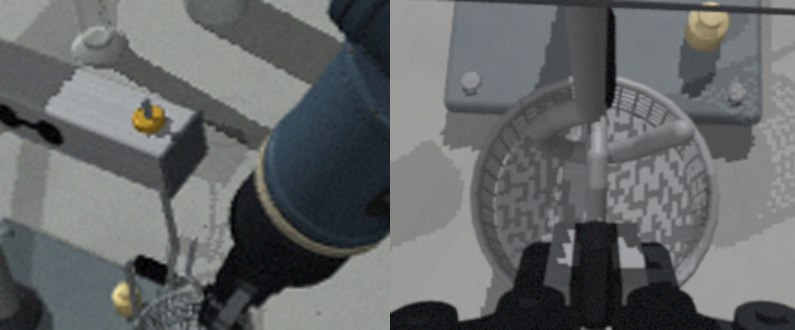

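The bail sits in the bowl, with the tip on the right at (680,130), and the wrist reading shows the hook carrying the load. Releasing.

Call:
step_arm([
  [1.2, [0, 0, 0], 0],
  [2, [0, 0, 0], 0],
  [3, [0, 0, 0], 0],
  [3, [0, 0, 0], 0],
  [3, [0, 0, 0], 0],
], grip_force=20)

```text
clock: 25.85
position: [570.6, 186.8, 163.1]
orientation: [-3.026, -0.093, -0.758]
wrist_force: [-0.0, 0.1, 0.4]
width: 0.351
finger_force: 0.0
```

Run:
```python
from h import *
st(); cap('wrist','w7')
cv2.imwrite('pics/c7.png',ld('w7')['im'][130:400,150:490,::-1])
```

```text
[-0.647  0.395  0.176  2.185  0.845  0.173 -2.817] [570.6 186.8 163.1] 25.85 [-0.   0.1  0.4]
[[ 0.88   0.063  0.47 ]
 [ 0.053 -0.998  0.034]
 [ 0.472 -0.005 -0.882]]
```

View pics/c7.png

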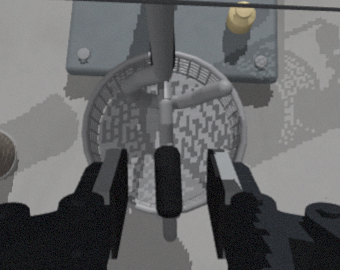

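Fingers are clear on both sides of the grip at (168,180). Backing straight out along the tool axis.

Call:
step_arm([
  [3, [0, 0, -0.6], 0],
  [3, [0, 0, -1.2], 0],
  [3, [0, 0, -1.8], 0],
  [3, [0, 0, -2], 0],
  [3, [0, 0, -3], 0],
  [3, [0, 0, -4], 0],
  [3, [0, 0, -4], 0],
  [3, [0, 0, 0], 0],
])

```text
clock: 26.9
position: [492.3, 181.7, 312.7]
orientation: [-3.022, -0.093, -0.764]
wrist_force: [0.1, 0.4, -0.9]
width: 0.35
finger_force: 0.0
```

Call:
step_arm([
  [3, [0, 0, 0], 0],
  [3, [0, 0, 0], 0],
  [3, [0, 0, 0], 0],
  [3, [0, 0, 0], 0],
  [3, [0, 0, 0], 0],
  [3, [0, 0, 0], 0],
  [3, [0, 0, 0], 0],
  [3, [0, 0, 0], 0],
])

```text
clock: 27.9
position: [492.5, 181.2, 309.5]
orientation: [-3.026, -0.093, -0.758]
wrist_force: [-0.9, -0.6, 0.2]
width: 0.353
finger_force: 0.0
```

Run:
```python
from h import *
st(); ims=[]
for i in range(6):
    cap('wrist','w8'); w=ld('w8');P=cloud(w)
    m=(w['d']>0)&(P[...,2]>185)&(P[...,2]<215)&(P[...,0]>545)&(P[...,0]<640)&(P[...,1]>150)&(P[...,1]<230)
    g=m&(w['im'].max(2)<70); X=P[g]
    for lo,hi in((550,582),(600,640)):
        s=X[(X[:,0]>lo)&(X[:,0]<hi)]; print(len(s),np.median(s,0).round(1) if len(s) else '',end=' ')
    print()
```

```text
[-0.496  0.072 -0.124  2.11   0.477  0.584 -2.478] [492.5 181.2 309.5] 27.9 [-0.9 -0.6  0.2]
[[ 0.88   0.063  0.47 ]
 [ 0.053 -0.998  0.034]
 [ 0.472 -0.005 -0.882]]
35 [567.3 188.4 185.3] 21 [616.9 195.2 185.3] 
37 [566.1 188.  185.3] 22 [619.5 196.7 185.4] 
41 [569.2 187.8 185.2] 18 [618.5 196.5 185.2] 
35 [567.7 188.3 185.3] 18 [614.4 195.7 185.4] 
44 [569.5 188.3 185.3] 21 [614.2 196.2 185.4] 
30 [567.6 188.  185.3] 18 [619.5 196.6 185.3]
```

Run:
```python
from h import *
for i in range(2):
    cap('wrist','w9'); w=ld('w9');P=cloud(w)
    m=(w['d']>0)&(P[...,2]>172)&(P[...,2]<200)&(P[...,1]>175)&(P[...,1]<212)&(w['im'].max(2)<70)
    for lo,hi in((552,582),(604,634)):
        s=P[m&(P[...,0]>lo)&(P[...,0]<hi)]; print(len(s),s.mean(0).round(1),np.percentile(s[:,2],90).round(1),end=' ')
    print()
print(ctrl.hand_in())
```

```text
392 [565.4 188.1 183.4] 184.9 116 [615.8 193.1 182.8] 185.0 
391 [565.1 188.  183.3] 185.0 119 [615.4 193.  182.9] 185.1 
the job is handed in; nothing more can be done
None
```

The basket hangs from the hook by its bail kink, level and steady in the last depth readings, with the gripper backed clear, and I handed it in at about 28 s of the 61 s limit. The hand-in call returned no verdict. I tilted the tool by driving the wrist to its joint limit, since the moves had no tilt command, and I viewed 12 pictures, two over the limit of 10.

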